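# Seat a nested lid set on a polishing barrel and lift off the cap for a seal check

### The arm

A 6-joint arm with a two-finger parallel gripper is mounted at the origin on a cart in front of the work surface, level with it; the furniture and walls round the work are solid. World frame = base frame: x ahead of the robot, y to its left, z up, the work surface at z = 0. Lengths are in mm, angles in rad, forces in N, time in s.
With the tool pointing down it reaches from about 275 to 750 mm from the base axis. Payload 10.2 kg.
Tool frame: the origin (TCP) lies midway between the tips of the shut fingers; the grasp point (between the pads) lies 19 mm behind it (ctrl.hold_point_z is the distance from the TCP to the grasp point, in mm); z points along the fingers, y is the direction in which the jaws open and shut (so a half turn about z gives the same grasp; the last joint's range is limited). The gripper opens to 85 mm and grips with 20 to 120 N. Pads are 22 mm wide; open, the fingers measure 114 mm over their backs; the gripper's body (76 mm by 85 mm) begins 54 mm behind the grasp point. The pads swing forward as they close: fully open they stand 13 mm farther back than shut.
Start: joints at [-1.478, 0.313, 1.498, -0, 1.331, -0.223], TCP at [163.04, -499.048, 231.294] pointing down, gripper open.
Joint ranges: [-2.94, 2.94], [-0.97, 2.17], [0.19, 2.56], [-1.23, 4.37], [0.02, 3.11], [-2.88, 2.88]. Speed limits (rad/s): [2.39, 2.39, 3.01, 3.14, 3.14, 3.14].

### API

Orientations are given as a unit quaternion [w, x, y, z].
In Python, from rig import ctrl, capture, get_calibration, ticket, search_frame, outline_of gives the robot as it stands. The module is installed in compiled form; this text tells all that it offers.
- The arm moves only by the tool servo_tool, never from a script. Its argument "motion" is a list of rows, each an object with "dr": the turn, a rotation vector about the tool's x, y, z in units of 10 degrees (1.0 is 10 degrees), a list of three; "delta_pos": the shift along the tool's x, y, z in units of 50 mm (1.0 is 50 mm), a list of three; "hand": the opening, from 0 (shut) to 1 (fully open). In form: [{"dr": [ax, ay, az], "delta_pos": [x, y, z], "hand": hand}, ...]. A call has 1 to 20 rows; each row shifts and turns the pose as measured when the row begins, along the tool's axes as they then stand; what a row does not reach is not made up. A row lasts 1/8 s, in which the tool goes at most 62.5 mm and 10.7 degrees, less where a joint would pass 70% of its speed; a pose out of reach is approached as far as the arm can. A call is refused whole if a number of a shift passes 1 or a number of a turn 1, either way. A call with a gripper value outside its range is refused whole. The fingers move at their own pace and stop on an object; "squeeze" is the grip in N (left out, the last holds). Time passes only in rows, so rows that do not move let the fingers close. It gives the time, the measured TCP pose, the force and the opening at its end, in the units of the state.
- ctrl.sense(): the state, without advancing time (a new reading comes with each control period).
- capture(name): name is "scene" or "top" or "wrist"; returns (picture, depth): 480x640x3 uint8, red, green, blue; 480x640 float32, mm along the optical axis (not along the pixel's ray), 0 where there is no reading.
- get_calibration(name): a dict with "camera_matrix" (3x3 intrinsics, pixels), "T" (4x4, takes a point from camera to world coordinates). Camera axes: x right, y down, z forward; pixel columns grow to the right and rows downward; lengths in mm; the calibration is good to about 2 mm. The wrist camera is an equidistant fisheye: a pixel r from the principal point sees the ray r / f radians off the axis. A picture is of the moment at which its call begins: read the wrist's pose just before it. get_calibration takes no time and is no camera call; for the wrist camera it gives the pose at the moment of the call.
- ticket.finish_job(): hands the job in, once; it reports no verdict.
Trained networks look in the newest picture that a camera, given by its name, has taken for a name from the list of things; names that differ only in an ending like _2 or _b are one class to them, and where a whole thing is asked for, a point or a joint stands for the part that bears it (a point fixed in the world has none). Each returns a list of dicts, best first, with "score" (0 to 1); they miss things now and then, are a little off and sometimes report something else, mostly with a low value. They report only what shows in the picture. A call takes as long as a camera call. They do not tell look-alikes from the thing itself.
- search_frame(camera, label): "bbox" ([left, top, right, bottom] in pixels, round what is visible of it).
- outline_of(camera, label): "pixels" (480x640 bool, what is visible of it) and "bbox" ([left, top, right, bottom] in pixels, round what is visible of it).
The state is a dict: "time_s": time; "joints": joint angles; "dq": joint speeds; "tau": joint torques, N m; "eef_pos": TCP position; "ee_rot": TCP orientation; "force": force on the tool from outside, world axes, zero at the start; "wrist_torque": the same for the moment, N m; "grip_width": opening from 0.0 (shut) to 1.0 (fully open).
Only numpy, scipy, OpenCV 4.12 (cv2) and the standard library are available. Lean on these libraries where they do the work, as an engineer would, in place of code of your own. Each camera call takes 0.05 s, during which the arm holds its last target.

### The job

Close the open polishing barrel with the lid set that stands beside it: carry the set by the inner lid's stud, with the cap staying nested on it, and lower it gently until the inner lid sits fully home and level in the barrel's mouth, cap still on, then let go of the stud. Then take the cap alone by its hub and lift it off the stud without disturbing the inner lid, and finish while still holding it in the gripper, level, over the barrel and about 8 cm clear of the stud's top, so that I can check that the seal lies evenly all round. Do not push the barrels about, and leave the closed barrel, pliers, tweezers and eraser alone.

Things in the scene. Friction and masses are not known exactly. Their poses are not given: they have to be found in the camera images.
- inner_lid: black rubber plug with steel stud, 160 g, standing on the bench; origin: centre of its underside, z up. Plug 68 mm across (61 at the foot, tapered over 6 mm), z 0 to 14 mm; flange 82 mm across, z 14 to 19, rests on the barrel's rim; stud 14 mm across, z 19 to 64. With the cap on, 22 mm of stud stands above the hub to grip, from any side; the cap comes up with it
- stud_top (a point): centre of the top of the inner lid's stud, 64 mm above the inner lid's origin; when the inner lid is home it is 130 mm above the bench
- cap: loose aluminium cap over the inner lid, 100 g, 99 mm across, 33 mm high; origin: centre of its lower edge, z up; nested, 9 mm above the inner lid's origin. Skirt inside 94 mm across, plate z 10 to 13 mm lying on the flange, round upright-sided hub 56 mm across, z 13 to 33, to grip from any side; hole 20 mm across, 3 mm clear of the stud all round
- barrel: the open barrel: dark steel cup with two rubber hoops, 1.3 kg, standing loose, mouth up; it and the closed barrel may change places. Origin: centre of its underside, z up. 82 mm across (88 over the hoops), 80 mm high, bore 72 mm (2 mm clear of the plug all round). With the inner lid home, its origin is 66 mm above this one and the cap's skirt overlaps the rim by 5 mm
- barrel_mouth (a point): centre of the open barrel's mouth, at the height of its rim, 80 mm above its origin
- closed_barrel: a barrel of the same size, already closed: its cap is on and a hexagon nut is on its stud; 1.6 kg, 99 mm in diameter over the cap, 130 mm high, standing loose. Origin at the centre of its underside. To be left alone.
- pliers: flat-nose pliers with teal grips lying on the bench, 49 x 170 x 14 mm, a bystander. Origin at the centre of the underside.
- tweezers: steel tweezers lying on the bench, 13 x 134 x 9 mm, a bystander. Origin at the centre of the underside.
- eraser: white eraser in a blue sleeve, 23 x 52 x 12 mm, a bystander. Origin at the centre of the underside.
Not all that is in view belongs to the job. Leave any black look-alike of the cap alone.

How it is judged:
By the outcome, as a careful person would: the job done as asked, in the order asked, and still so for the second after the job is handed in, while the arm keeps its last pose, push and grip.
It also fails if it takes over 54 s, if anything falls off the work surface, if the arm or the gripper's body presses on something with over 40 N, if the wrist force passes 120 N, or if a joint passes its speed limit or range.

## Working session

There is one attempt and no reset: what is moved stays moved. The work goes in short steps, Python scripts to look and compute and a tool call to move; the robot and the scene stay as the last step left them, time stands still between calls to the robot, and variables do not carry over. Pictures are saved under pics/ and viewed, and the job is handed in when it is done.

Besides the shell and the picture viewer there is one more tool, called after "Emit:" as name([rows], argument=value, ...), one row to a line, values as JSON. servo_tool: Moves the arm, as the interface text tells. Its arguments: {"type":"object","properties":{"motion":{"type":"array"},"squeeze":{"type":"number"}},"required":["motion"]}

```bash
mkdir -p pics; ls
python3 - <<'E'
from rig import ctrl, capture, get_calibration, search_frame
import cv2, numpy as np
print(ctrl.sense()); print(ctrl.hold_point_z)
for c in ["scene","top","wrist"]:
    K=get_calibration(c); print(c,np.round(K["camera_matrix"],1).tolist(),np.round(K["T"],3).tolist())
for c in ["scene","top"]:
    p,d=capture(c); cv2.imwrite(f"pics/{c}0.png",p[:,:,::-1]); np.save(f"/tmp/{c}d.npy",d)
    for l in ["inner_lid","cap","barrel","closed_barrel"]:
        print(c,l,[(np.round(r["bbox"]).tolist(),round(r["score"],2)) for r in search_frame(c,l)][:4])
E
```

```text
pics
{'time_s': 0.0, 'joints': array([-1.47843915e+00,  3.13454525e-01,  1.49844511e+00,  4.45854006e-06,
        1.33102495e+00, -2.23403320e-01]), 'dq': array([ 1.01944688e-03, -1.08088828e-03, -3.97387370e-04,  8.30324445e-04,
       -9.34295542e-05, -1.40740589e-03]), 'tau': array([ 3.50854079e-04, -4.12268722e+01, -2.59741831e+01, -1.82292983e-04,
        4.22052137e-03, -4.71152589e-05]), 'eef_pos': array([ 162.99592866, -498.77676232,  230.72974741]), 'ee_rot': array([-6.64394841e-04,  9.87562645e-01,  1.57224613e-01,  4.57653973e-05]), 'force': array([-0.20835364, -0.31840341, -0.43353756]), 'wrist_torque': array([ 0.010717  , -0.05664748, -0.03169976]), 'grip_width': 0.9997827690810837}
18.700000000000003
scene [[545.8, 0.0, 326.3], [0.0, 545.8, 255.0], [0.0, 0.0, 1.0]] [[-0.896, -0.203, 0.394, 137.944], [-0.443, 0.448, -0.777, 954.091], [-0.019, -0.871, -0.491, 575.155], [0.0, 0.0, 0.0, 1.0]]
top [[618.0, 0.0, 324.4], [0.0, 618.0, 237.8], [0.0, 0.0, 1.0]] [[0.028, -0.995, 0.095, 416.258], [-1.0, -0.027, 0.008, 162.46], [-0.005, -0.095, -0.995, 1501.872], [0.0, 0.0, 0.0, 1.0]]
wrist [[371.6, 0.0, 320.9], [0.0, 371.6, 241.2], [0.0, 0.0, 1.0]] [[0.31, -0.912, -0.269, 232.114], [-0.951, -0.298, -0.086, -476.235], [-0.002, 0.282, -0.959, 372.897], [0.0, 0.0, 0.0, 1.0]]
scene inner_lid [([389.0, 228.0, 400.0, 238.0], 0.47), ([319.0, 286.0, 384.0, 305.0], 0.34)]
scene cap [([373.0, 232.0, 420.0, 267.0], 0.72)]
scene barrel [([302.0, 305.0, 360.0, 376.0], 0.94)]
scene closed_barrel [([272.0, 202.0, 322.0, 267.0], 0.73)]
top inner_lid [([403.0, 272.0, 411.0, 280.0], 0.47)]
top cap [([175.0, 254.0, 220.0, 294.0], 0.96), ([383.0, 255.0, 426.0, 295.0], 0.8)]
top barrel []
top closed_barrel [([347.0, 177.0, 384.0, 222.0], 0.91)]
```

View pics/scene0.png

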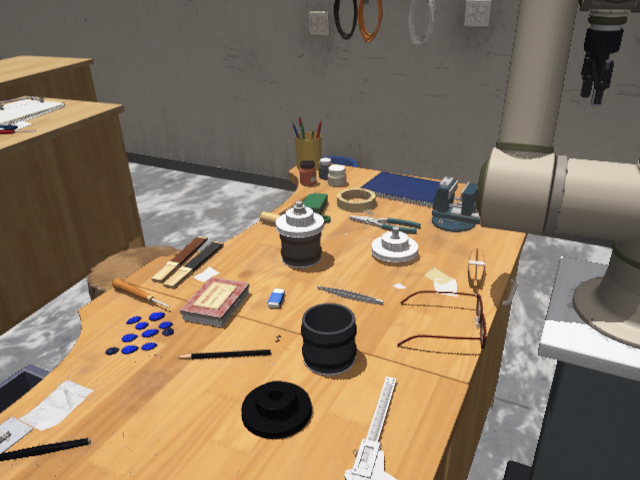

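View pics/top0.png

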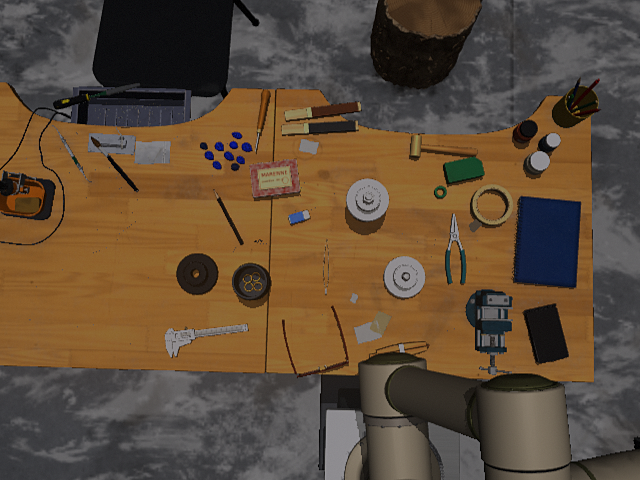

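The top view shows the silver cap set with a plain stud at (405,277), and the black look-alike at (197,273), flat on the bench. The closed barrel with its nut is at (368,201) and the open barrel at (251,281). The silver set is the one meant, so I'm enlarging it to confirm and measure.

```bash
cat > h.py <<'E'
import numpy as np, cv2
from rig import *
def cloud(cam,d):
    C=get_calibration(cam);K=C["camera_matrix"];T=C["T"]
    v,u=np.mgrid[:480,:640]
    P=np.stack([(u-K[0,2])/K[0,0]*d,(v-K[1,2])/K[1,1]*d,d],-1)
    W=P@T[:3,:3].T+T[:3,3]; W[d<=0]=np.nan
    return W
def circ(xy):
    A=np.c_[2*xy,np.ones(len(xy))]; s=np.linalg.lstsq(A,(xy**2).sum(1),rcond=None)[0]
    return s[:2],np.sqrt(s[2]+s[0]**2+s[1]**2)
def ontoz(cam,u,v,z):
    C=get_calibration(cam);K=C["camera_matrix"];T=C["T"]
    r=T[:3,:3]@np.array([(u-K[0,2])/K[0,0],(v-K[1,2])/K[1,1],1]);o=T[:3,3]
    return o+r*(z-o[2])/r[2]
E
python3 - <<'E'
from h import *
im=cv2.imread("pics/top0.png")
W=cloud("top",np.load("/tmp/topd.npy"));Z=W[...,2]
def rep(n,b):
    l,t,r,bo=b; w=W[t:bo,l:r].reshape(-1,3); w=w[~np.isnan(w[:,2])]
    print(n,"z hist",np.histogram(w[:,2],bins=[-20,-5,5,12,18,22,27,32,38,42,46,60,66,70,76,82,90,100,110,120,135])[0])
    return w
def mid(w,a,b):
    s=w[(w[:,2]>a)&(w[:,2]<b)]; c=cv2.minEnclosingCircle(s[:,:2].astype(np.float32)); print(a,b,len(s),np.round(s.mean(0),1),"enc",np.round(c[0],1),round(c[1],1))
w=rep("lid",(375,247,435,305)); mid(w,36,50);mid(w,15,30);mid(w,55,75)
w=rep("bar",(225,255,280,310)); mid(w,70,90)
w=rep("closed",(340,170,395,232)); mid(w,80,96)
w=rep("black",(170,245,222,300)); mid(w,8,60)
print(ontoz("top",407,276,64))
a=cv2.resize(im[245:310,370:435],(390,390),interpolation=cv2.INTER_CUBIC);b=cv2.resize(im[248:313,220:285],(390,390),interpolation=cv2.INTER_CUBIC)
cv2.imwrite("pics/crop1.png",np.hstack([a,b]))
E
```

```text
lid z hist [ 156 1800  168  100  328  406   61   54  161  151   58   22    5    0
    0    0    0    0    0    0]
36 50 397 [470.3 -19.4  42.2] enc [470.3 -19.6] 28.6
15 30 862 [469.7 -18.5  22.2] enc [470.5 -19.8] 49.7
55 75 32 [469.7 -18.7  62.8] enc [469.5 -19. ] 7.0
bar z hist [ 179 1793  436   81   38   34   14   14   10    5   62   71   18   39
  165   50    0    0    0    0]
70 90 254 [446.6 343.2  79. ] enc [447.3 343.1] 41.5
closed z hist [ 113 1699  123    5    5    4    1    0    0    0    0    0    0    4
   41  662  260  281  131   73]
80 96 929 [640.9  77.2  88.2] enc [643.2  76. ] 50.0
black z hist [ 123 1369  425  447   65   21  154  211   27    2    0    0    0    0
    0    0    0    0    0    0]
8 60 1222 [463.9 478.2  20. ] enc [465.3 488.6] 65.1
[468.9647462 -20.8488523  64.       ]
```

View pics/crop1.png

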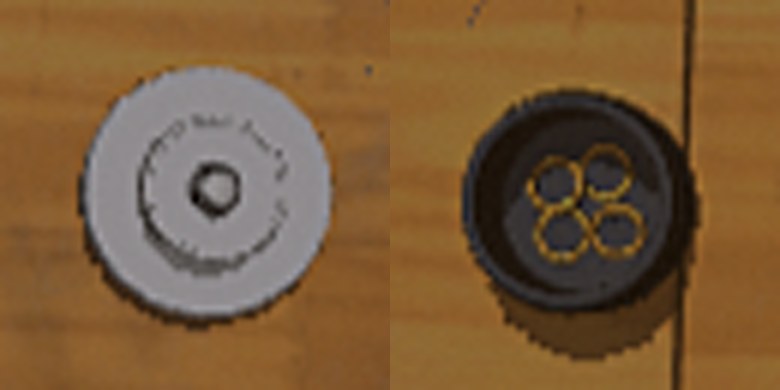

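Emit:
servo_tool([
  {"dr": [0,0,0.9],"delta_pos": [0,0,0],"hand": 1},
  {"dr": [0,0,0.9],"delta_pos": [0,0,0],"hand": 1},
  {"dr": [0,0,0],"delta_pos": [0.5,-0.8,0],"hand": 1},
  {"dr": [0,0,0],"delta_pos": [0.5,-0.8,0],"hand": 1},
  {"dr": [0,0,0],"delta_pos": [0.5,-0.8,0],"hand": 1},
  {"dr": [0,0,0],"delta_pos": [0.5,-0.8,0],"hand": 1},
  {"dr": [0,0,0],"delta_pos": [0.5,-0.8,0],"hand": 1},
  {"dr": [0,0,0],"delta_pos": [0.5,-0.8,0],"hand": 1},
  {"dr": [0,0,0],"delta_pos": [0.5,-0.8,0],"hand": 1},
  {"dr": [0,0,0],"delta_pos": [0.5,-0.8,0],"hand": 1},
  {"dr": [0,0,0],"delta_pos": [0.5,-0.8,0],"hand": 1},
  {"dr": [0,0,0],"delta_pos": [0.5,-0.8,0],"hand": 1},
  {"dr": [0,0,0],"delta_pos": [0.5,-0.8,0],"hand": 1},
  {"dr": [0,0,0],"delta_pos": [0,0,0],"hand": 0.5},
], squeeze=40)

```text
time_s: 2.25
eef_pos: [450.2, -47.9, 231.9]
ee_rot: [0.001, 1.0, -0.006, 0.002]
force: [-1.0, 0.1, 0.4]
grip_width: 0.818
```

```bash
cat >> h.py <<'E'
def fish(uv):
    C=get_calibration("wrist");K=C["camera_matrix"];T=C["T"]
    uv=np.atleast_2d(uv).astype(float); x=(uv-[K[0,2],K[1,2]])/K[0,0]; r=np.linalg.norm(x,axis=1,keepdims=True)+1e-12
    ray=np.c_[np.sin(r)*x/r,np.cos(r)]
    return T[:3,3],ray@T[:3,:3].T,ray
def fcloud(d):
    v,u=np.mgrid[:480,:640]; o,R,ray=fish(np.c_[u.ravel(),v.ravel()])
    W=o+R*(d.ravel()/ray[:,2])[:,None]; W[d.ravel()<=0]=np.nan
    return W.reshape(480,640,3)
def proj(Pw):
    C=get_calibration("wrist");K=C["camera_matrix"];T=C["T"]
    p=(np.atleast_2d(Pw)-T[:3,3])@T[:3,:3]; rho=np.hypot(p[:,0],p[:,1]); th=np.arctan2(rho,p[:,2])
    return np.c_[K[0,2]+K[0,0]*th*p[:,0]/rho,K[1,2]+K[0,0]*th*p[:,1]/rho]
E
python3 - <<'E'
from h import *
s=ctrl.sense();print(s["eef_pos"],s["ee_rot"],s["joints"].round(2),s["grip_width"])
p,d=capture("wrist"); im=p[:,:,::-1].copy()
W=fcloud(d)
for a,b in [(15,30),(36,50),(55,75)]:
    m=(W[...,2]>a)&(W[...,2]<b)&(np.hypot(W[...,0]-470,W[...,1]+19.3)<60)
    q=W[m]; 
    if len(q): c=cv2.minEnclosingCircle(q[:,:2].astype(np.float32)); print(a,b,len(q),q.mean(0).round(1),np.round(c[0],1),round(c[1],1))
for z,c,R in [(64,(470,-19.3),7),(42,(470,-19.3),28),(22,(470,-19.3),49.5)]:
    t=np.linspace(0,2*np.pi,100); q=proj(np.c_[c[0]+R*np.cos(t),c[1]+R*np.sin(t),0*t+z])
    cv2.polylines(im,[q.astype(np.int32)],True,(0,0,255),1)
cv2.imwrite("pics/w1.png",im)
E
```

```text
[450.21525136 -47.88749675 231.90146337] [ 0.00129569  0.99998207 -0.00554427  0.00185391] [-0.37  0.15  1.7  -0.    1.28  1.22] 0.8178384519611531
15 30 5126 [473.2 -21.5  21.5] [470.  -19.8] 49.8
36 50 2586 [470.9 -20.1  41.5] [470.4 -19.8] 28.7
55 75 222 [470.1 -19.7  62.8] [469.5 -19.2] 7.0
```

View pics/w1.png

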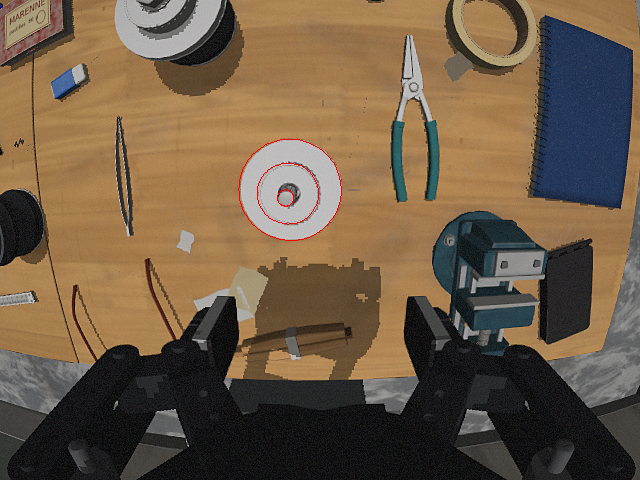

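The wrist view confirms the silver set: the plain stud shows at (287,198), and the projected rings fall on the cap's edge and hub. Both cameras place it at (470, -19.5), so I'm moving over it and lowering.

Emit:
servo_tool([
  {"dr": [0,0,0],"delta_pos": [0.4,-0.57,0],"hand": 0.45},
  {"dr": [0,0,0],"delta_pos": [0,0,0.5],"hand": 0.45},
  {"dr": [0,0,0],"delta_pos": [0,0,0.8],"hand": 0.45},
  {"dr": [0,0,0],"delta_pos": [0,0,0.8],"hand": 0.45},
  {"dr": [0,0,0],"delta_pos": [0,0,0.4],"hand": 0.45},
  {"dr": [0,0,0],"delta_pos": [0,0,0],"hand": 0.45},
])

```text
time_s: 3.05
eef_pos: [469.8, -26.9, 104.6]
ee_rot: [0.003, 1.0, -0.01, 0.003]
force: [-0.0, -0.8, 0.1]
grip_width: 0.45
```

Run:
```python
from h import *
s=ctrl.sense();print(s["eef_pos"],s["ee_rot"],s["force"],s["grip_width"])
```

```text
[469.81762793 -26.90223141 104.56648099] [ 0.00255276  0.99994102 -0.01019601  0.00273489] [-0.02766091 -0.78415129  0.10407397] 0.45042163902011506
```

```bash
cat >> h.py <<'E'
from scipy.spatial.transform import Rotation as Ro
def togo(x,y,z,yaw=0):
    s=ctrl.sense();q=s["ee_rot"];R=Ro.from_quat([q[1],q[2],q[3],q[0]])
    D=Ro.from_euler("z",yaw,degrees=True)*Ro.from_quat([1,0,0,0])
    dr=(R.inv()*D).as_rotvec()*18/np.pi
    print("pos",s["eef_pos"].round(1),"F",s["force"].round(1),"M",s["wrist_torque"].round(2),"g",round(s["grip_width"],3),"t",s["time_s"],"toolz",R.as_matrix()[:,2].round(4))
    print("dr",dr.round(3),"dpos",(R.inv().apply(np.array([x,y,z])-s["eef_pos"])/50).round(3))
E
python3 -c "
from h import *
togo(470,-19.5,44)"
```

```text
pos [469.8 -26.9 104.6] F [-0.  -0.8  0.1] M [-0.02 -0.03 -0.  ] g 0.45 t 3.05 toolz [ 0.0054 -0.0052 -1.    ]
dr [ 0.029 -0.031 -0.117] dpos [-0.006 -0.154  1.211]
```

Emit:
servo_tool([
  {"dr": [0.03,-0.03,-0.12],"delta_pos": [0,-0.15,0.1],"hand": 0.45},
  {"dr": [0,0,0],"delta_pos": [0,0,0.5],"hand": 0.45},
  {"dr": [0,0,0],"delta_pos": [0,0,0.4],"hand": 0.4},
  {"dr": [0,0,0],"delta_pos": [0,0,0],"hand": 0.4},
])

```text
time_s: 3.55
eef_pos: [472.0, -20.2, 56.8]
ee_rot: [0.001, 1.0, 0.001, 0.003]
force: [0.6, 0.2, -0.1]
grip_width: 0.4
```

Run:
```python
from h import *
togo(470,-19.5,44)
p,d=capture("wrist"); cv2.imwrite("pics/w2.png",p[:,:,::-1])
```

```text
pos [472.  -20.2  56.8] F [ 0.6  0.2 -0.1] M [ 0.06 -0.03 -0.01] g 0.4 t 3.55 toolz [ 0.0062 -0.0011 -1.    ]
dr [ 0.007 -0.036  0.014] dpos [-0.042 -0.013  0.256]
```

View pics/w2.png

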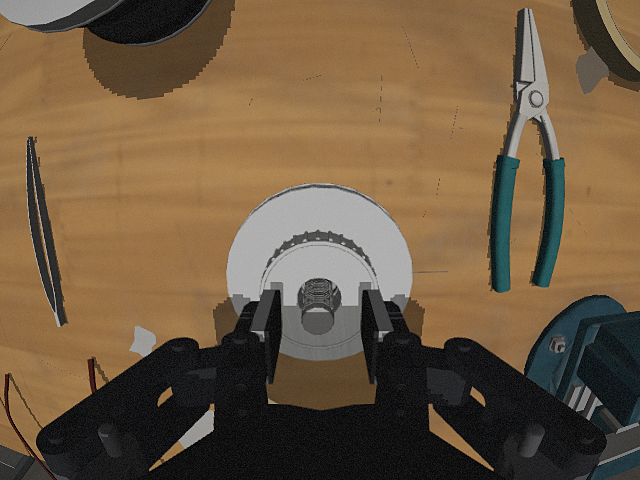

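The stud at (318,308) sits midway between the pads at (270,340) and (372,340). I'm making the last small correction and then closing.

Emit:
servo_tool([
  {"dr": [0,-0.04,0],"delta_pos": [-0.04,-0.01,0.15],"hand": 0.4},
  {"dr": [0,0,0],"delta_pos": [0,0,0.13],"hand": 0.4},
  {"dr": [0,0,0],"delta_pos": [0,0,0],"hand": 0.4},
])

```text
time_s: 3.98
eef_pos: [471.5, -20.0, 44.6]
ee_rot: [0.001, 1.0, 0.001, 0.002]
force: [-0.1, -0.1, 0.6]
grip_width: 0.4
```

Run:
```python
from h import *
togo(470,-19.5,44)
```

```text
pos [471.5 -20.   44.6] F [-0.1 -0.1  0.6] M [-0.02  0.02 -0.  ] g 0.4 t 3.975 toolz [ 0.0036 -0.0026 -1.    ]
dr [ 0.015 -0.021  0.017] dpos [-0.031 -0.01   0.012]
```

Emit:
servo_tool([
  {"dr": [0.02,-0.03,0.02],"delta_pos": [-0.04,-0.01,0.01],"hand": 0.4},
  {"dr": [0,0,0],"delta_pos": [0,0,0],"hand": 0.25},
  {"dr": [0,0,0],"delta_pos": [0,0,0],"hand": 0.1},
  {"dr": [0,0,0],"delta_pos": [0,0,0],"hand": 0},
  {"dr": [0,0,0],"delta_pos": [0,0,0],"hand": 0},
  {"dr": [0,0,0],"delta_pos": [0,0,0],"hand": 0},
], squeeze=60)

```text
time_s: 4.72
eef_pos: [469.6, -19.4, 44.5]
ee_rot: [-0.001, 1.0, -0.0, -0.001]
force: [0.8, 0.5, -0.8]
grip_width: 0.135
```

Run:
```python
from h import *
togo(470,-19.5,44)
p,d=capture("wrist"); cv2.imwrite("pics/w3.png",p[:,:,::-1])
```

```text
pos [469.6 -19.4  44.5] F [ 0.8  0.5 -0.8] M [ 0.   -0.03  0.03] g 0.135 t 4.725 toolz [-0.0014  0.0011 -1.    ]
dr [-0.007  0.008 -0.005] dpos [0.008 0.001 0.009]
```

View pics/w3.png

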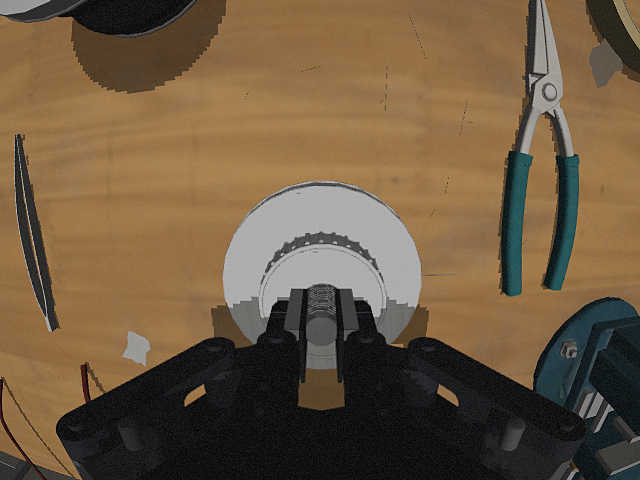

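Emit:
servo_tool([
  {"dr": [0,0,0],"delta_pos": [0,0,-0.15],"hand": 0},
  {"dr": [0,0,0],"delta_pos": [0,0,-0.3],"hand": 0},
  {"dr": [0,0,0],"delta_pos": [0,0,-0.5],"hand": 0},
  {"dr": [0,0,0],"delta_pos": [0,0,-0.5],"hand": 0},
  {"dr": [0,0,0],"delta_pos": [0,0,-0.5],"hand": 0},
  {"dr": [0,0,0],"delta_pos": [0,0,-0.5],"hand": 0},
  {"dr": [0,0,0],"delta_pos": [0,0,-0.3],"hand": 0},
  {"dr": [0,0,0],"delta_pos": [0,0,0],"hand": 0},
])

```text
time_s: 5.78
eef_pos: [468.2, -19.4, 187.7]
ee_rot: [-0.001, 1.0, -0.0, -0.002]
force: [0.2, 0.3, -3.2]
grip_width: 0.138
```

Run:
```python
from h import *
togo(447,343,180)
p,d=capture("wrist"); a=p[:,:,::-1]
cv2.imwrite("pics/w4.png",a)
p,d=capture("scene"); np.save("/tmp/s4.npy",d); cv2.imwrite("pics/s4.png",cv2.resize(p[100:340,240:560,::-1],(800,600)))
```

```text
pos [468.2 -19.4 187.7] F [ 0.2  0.3 -3.2] M [ 0.    0.03 -0.  ] g 0.138 t 5.775 toolz [-0.0045  0.0017 -1.    ]
dr [-0.009  0.026 -0.005] dpos [-0.43  -7.247  0.167]
```

View pics/w4.png

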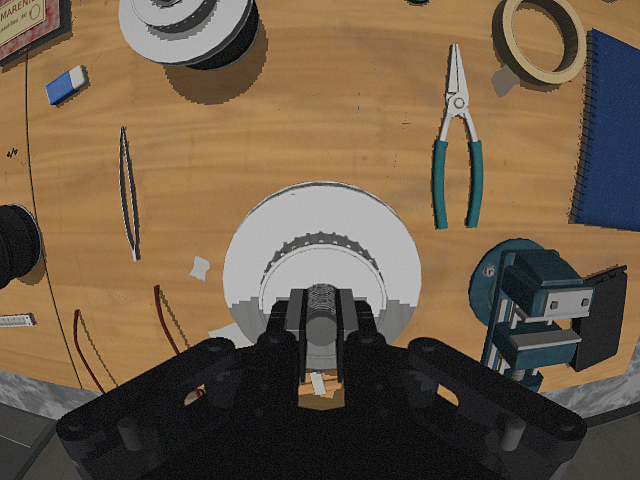

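View pics/s4.png

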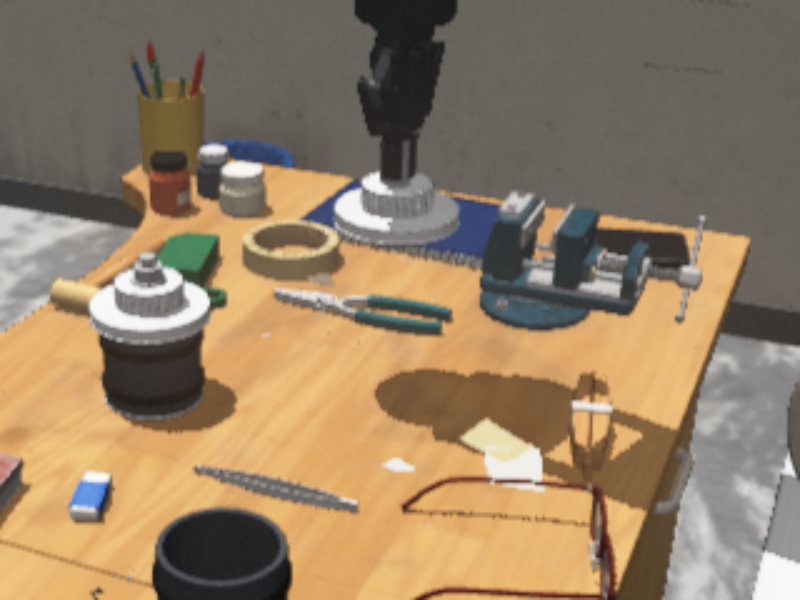

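The set came up level, and the cap sits on it exactly as before (same pixels in the wrist view). I'm carrying it toward the open barrel.

Emit:
servo_tool([
  {"dr": [0,0.03,0],"delta_pos": [-0.04,-0.3,0],"hand": 0},
  {"dr": [0,0,0],"delta_pos": [-0.04,-0.6,0],"hand": 0},
  {"dr": [0,0,0],"delta_pos": [-0.04,-0.7,0],"hand": 0},
  {"dr": [0,0,0],"delta_pos": [-0.04,-0.7,0],"hand": 0},
  {"dr": [0,0,0],"delta_pos": [-0.04,-0.7,0],"hand": 0},
  {"dr": [0,0,0],"delta_pos": [-0.04,-0.7,0],"hand": 0},
  {"dr": [0,0,0],"delta_pos": [-0.04,-0.7,0],"hand": 0},
  {"dr": [0,0,0],"delta_pos": [-0.04,-0.7,0],"hand": 0},
  {"dr": [0,0,0],"delta_pos": [-0.04,-0.7,0],"hand": 0},
  {"dr": [0,0,0],"delta_pos": [-0.04,-0.5,0],"hand": 0},
  {"dr": [0,0,0],"delta_pos": [-0.04,-0.3,0],"hand": 0},
  {"dr": [0,0,0],"delta_pos": [0,0,0],"hand": 0},
])

```text
time_s: 7.38
eef_pos: [435.8, 329.2, 179.4]
ee_rot: [-0.001, 1.0, 0.001, -0.008]
force: [0.2, 0.0, -3.8]
grip_width: 0.135
```

Run:
```python
from h import *
togo(447,343,180)
```

```text
pos [435.8 329.2 179.4] F [ 0.2  0.  -3.8] M [-0.02 -0.04 -0.09] g 0.135 t 7.375 toolz [-0.0167  0.0026 -0.9999]
dr [-0.015  0.095  0.009] dpos [ 0.223 -0.277 -0.016]
```

Emit:
servo_tool([
  {"dr": [-0.02,0.1,0.01],"delta_pos": [0.22,-0.28,0],"hand": 0},
  {"dr": [0,0,0],"delta_pos": [0,0,0],"hand": 0},
])

```text
time_s: 7.62
eef_pos: [446.8, 342.0, 178.8]
ee_rot: [0.001, 1.0, -0.001, 0.0]
force: [-0.3, 0.1, -2.1]
grip_width: 0.134
```

Run:
```python
from h import *
togo(447,343,180)
for c in ["wrist","scene","top"]:
    p,d=capture(c); np.save(f"/tmp/{c}5.npy",d); cv2.imwrite(f"pics/{c}5.png",p[:,:,::-1])
    W=fcloud(d) if c=="wrist" else cloud(c,d)
    for n,a,b in [("rim",72,84),("plate",150,166),("hub",170,185)]:
        m=(W[...,2]>a)&(W[...,2]<b)&(np.hypot(W[...,0]-447,W[...,1]-343)<62)
        q=W[m]
        if len(q)>10: print(c,n,len(q),q.mean(0).round(1),q.min(0).round(1),q.max(0).round(1))
a=[cv2.imread(f"pics/{c}5.png") for c in ["scene","top"]]
cv2.imwrite("pics/st5.png",np.hstack([cv2.resize(a[0][150:400,230:430],(400,500)),cv2.resize(a[1][200:360,170:330],(400,400)).copy() if 0 else cv2.resize(a[1][200:360,186:314],(400,500))]))
```

```text
pos [446.8 342.  178.8] F [-0.3  0.1 -2.1] M [ 0.03 -0.02  0.04] g 0.134 t 7.625 toolz [ 1.0e-04 -2.1e-03 -1.0e+00]
dr [ 0.012 -0.    -0.007] dpos [ 0.003 -0.019 -0.025]
wrist plate 15131 [464.8 341.6 156.1] [398.5 292.2 150.2] [496.9 390.8 166. ]
wrist hub 6715 [458.4 341.  176. ] [419.7 313.2 170. ] [476.6 369.7 185. ]
scene rim 661 [444.5 349.2  77.4] [404.6 303.9  72. ] [486.4 388.3  82.4]
scene plate 1385 [436.9 360.4 156.6] [396.  294.5 150. ] [494.5 393.4 166. ]
scene hub 574 [440.5 351.3 175.9] [417.5 314.4 170. ] [473.3 371.6 184.9]
top plate 160 [411.  334.5 156.8] [399.4 292.2 151.1] [472.2 364.4 164. ]
```

View pics/wrist5.png

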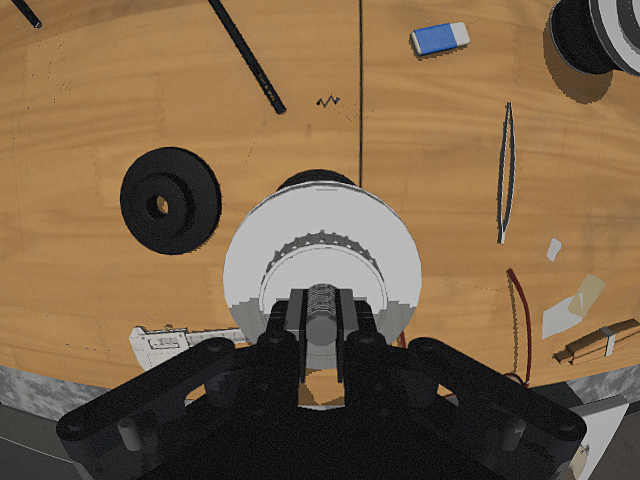

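View pics/st5.png

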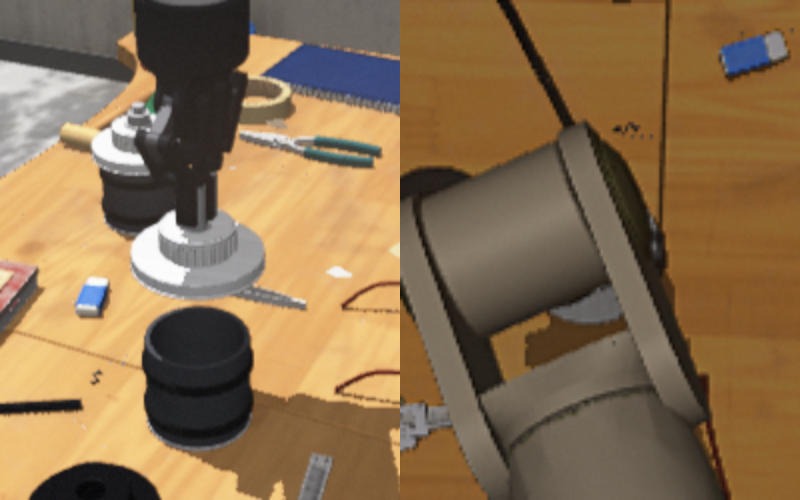

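Run:
```python
from h import *
W=fcloud(np.load("/tmp/wrist5.npy")); C=(447.2,341.7)
r=np.hypot(W[...,0]-C[0],W[...,1]-C[1])
q=W[(r>31)&(r<48)&(abs(W[...,2]-156)<5)]
A=np.c_[q[:,:2]-C,np.ones(len(q))]; s=np.linalg.lstsq(A,q[:,2],rcond=None)[0]; print("plane",s,len(q))
for n,W in [("top",cloud("top",np.load("/tmp/topd.npy"))),("scene5",cloud("scene",np.load("/tmp/scene5.npy")))]:
    r=np.hypot(W[...,0]-447,W[...,1]-343.5)
    for lo,hi in [(76,84),(74,84)]:
        q=W[(r<46)&(r>32)&(W[...,2]>lo)&(W[...,2]<hi)]
        ang=np.arctan2(q[:,1]-343.5,q[:,0]-447); rr=np.hypot(q[:,0]-447,q[:,1]-343.5)
        b=((ang+np.pi)/(2*np.pi)*24).astype(int)%24
        for nm,f in [("out",np.argmax),("in",np.argmin)]:
            pts=np.array([q[b==i][f(rr[b==i])][:2] for i in range(24) if (b==i).sum()>1])
            print(n,lo,nm,len(pts),circ(pts))
```

```text
plane [2.24910166e-03 7.45021236e-03 1.56093795e+02] 12179
top 76 out 24 (array([447.56633602, 343.05425465]), np.float64(40.50433686916541))
top 76 in 24 (array([447.61828079, 343.2381741 ]), np.float64(36.21052600876595))
top 74 out 24 (array([447.56633602, 343.05425465]), np.float64(40.50433686916541))
top 74 in 24 (array([447.5822779, 343.0588189]), np.float64(35.98856839319837))
scene5 76 out 24 (array([445.69642068, 346.08006045]), np.float64(41.12137490576122))
scene5 76 in 24 (array([445.56697206, 346.37520089]), np.float64(35.5999744788683))
scene5 74 out 24 (array([445.70480357, 346.13293996]), np.float64(41.14404173637038))
scene5 74 in 24 (array([445.54210715, 346.3838341 ]), np.float64(35.58509741347339))
```

The plate is level within 0.4°. The barrel centre is about 1.8 mm to +y of the held set, which both camera pairs agree on. I'm correcting that and lowering to just above the rim.

Emit:
servo_tool([
  {"dr": [0.01,0,0],"delta_pos": [0,-0.04,0.2],"hand": 0},
  {"dr": [0,0,0],"delta_pos": [0,0,0.3],"hand": 0},
  {"dr": [0,0,0],"delta_pos": [0,0,0.3],"hand": 0},
  {"dr": [0,0,0],"delta_pos": [0,0,0.1],"hand": 0},
  {"dr": [0,0,0],"delta_pos": [0,0,0],"hand": 0},
])

```text
time_s: 8.4
eef_pos: [445.8, 342.3, 129.8]
ee_rot: [0.001, 1.0, -0.001, -0.001]
force: [-0.3, -0.8, -3.5]
grip_width: 0.136
```

Run:
```python
from h import *
togo(447,343.8,125)
```

```text
pos [445.8 342.3 129.8] F [-0.3 -0.8 -3.5] M [ 0.02 -0.05  0.01] g 0.136 t 8.4 toolz [-0.0028 -0.0014 -1.    ]
dr [ 0.008  0.016 -0.017] dpos [ 0.024 -0.031  0.095]
```

Emit:
servo_tool([
  {"dr": [0.01,0.02,-0.02],"delta_pos": [0.03,-0.04,0],"hand": 0},
  {"dr": [0,0,0],"delta_pos": [0,0,0],"hand": 0},
])

```text
time_s: 8.65
eef_pos: [447.8, 344.6, 130.5]
ee_rot: [-0.001, 1.0, 0.0, 0.001]
force: [-0.6, 0.2, -3.3]
grip_width: 0.137
```

Run:
```python
from h import *
togo(447,343.8,125)
p,d=capture("scene"); W=cloud("scene",d); cv2.imwrite("pics/s6.png",cv2.resize(p[180:400,230:430,::-1],(600,660))[:600])
W6=W
z=W[...,2]
for lo,hi,R in [(110,122,49.5),(100,106,49.5),(45,85,44)]:
    r=np.hypot(W[...,0]-446,W[...,1]-345); q=W[(r<56)&(z>lo)&(z<hi)]
    print(lo,len(q),q.min(0).round(1),q.max(0).round(1))
```

```text
pos [447.8 344.6 130.5] F [-0.6  0.2 -3.3] M [-0.06 -0.06 -0.02] g 0.137 t 8.65 toolz [ 0.0023  0.0011 -1.    ]
dr [-0.006 -0.013  0.005] dpos [-0.017  0.017  0.109]
110 267 [409.7 333.3 110. ] [487.6 391.9 122. ]
100 236 [397.2 297.1 100. ] [495.9 397.9 106. ]
45 1109 [402.3 312.3  45. ] [486.4 390.3  81.4]
```

View pics/s6.png

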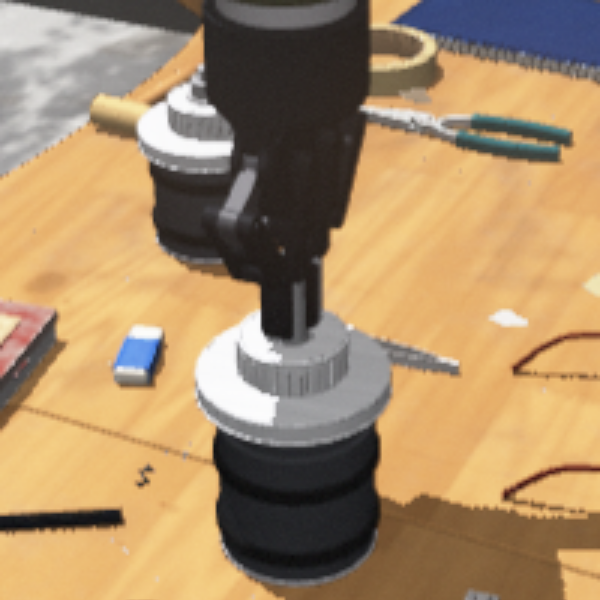

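Emit:
servo_tool([
  {"dr": [-0.01,-0.01,0],"delta_pos": [-0.02,0.02,0.04],"hand": 0},
  {"dr": [0,0,0],"delta_pos": [0,0,0.06],"hand": 0},
  {"dr": [0,0,0],"delta_pos": [0,0,0],"hand": 0},
])

```text
time_s: 9.07
eef_pos: [446.8, 343.5, 125.4]
ee_rot: [0.0, 1.0, 0.0, 0.0]
force: [0.4, 0.1, -2.7]
grip_width: 0.134
```

Run:
```python
from h import *
togo(446.9,343.6,111)
```

```text
pos [446.8 343.5 125.4] F [ 0.4  0.1 -2.7] M [-0.04 -0.    0.  ] g 0.134 t 9.075 toolz [ 8.e-04 -6.e-04 -1.e+00]
dr [ 0.004 -0.005  0.005] dpos [ 0.002 -0.002  0.288]
```

Pose is on target, so I'm lowering gently.

Emit:
servo_tool([
  {"dr": [0,0,0],"delta_pos": [0,0,0.06],"hand": 0},
  {"dr": [0,0,0],"delta_pos": [0,0,0.06],"hand": 0},
  {"dr": [0,0,0],"delta_pos": [0,0,0],"hand": 0},
])

```text
time_s: 9.45
eef_pos: [446.7, 343.5, 118.9]
ee_rot: [0.0, 1.0, 0.0, 0.0]
force: [-0.2, -0.1, -2.5]
grip_width: 0.134
```

Run:
```python
from h import *
togo(446.9,343.6,111)
```

```text
pos [446.7 343.5 118.9] F [-0.2 -0.1 -2.5] M [ 0.01 -0.06  0.02] g 0.134 t 9.45 toolz [ 7.e-04 -7.e-04 -1.e+00]
dr [ 0.004 -0.004  0.005] dpos [ 0.003 -0.002  0.158]
```

Emit:
servo_tool([
  {"dr": [0,0,0],"delta_pos": [0,0,0.06],"hand": 0},
  {"dr": [0,0,0],"delta_pos": [0,0,0.04],"hand": 0},
  {"dr": [0,0,0],"delta_pos": [0,0,0.02],"hand": 0},
  {"dr": [0,0,0],"delta_pos": [0,0,0],"hand": 0},
])

```text
time_s: 9.95
eef_pos: [446.8, 343.5, 112.5]
ee_rot: [0.0, 1.0, 0.0, 0.0]
force: [0.3, 0.1, -3.2]
grip_width: 0.133
```

Run:
```python
from h import *
togo(446.9,343.6,111)
```

```text
pos [446.8 343.5 112.5] F [ 0.3  0.1 -3.2] M [0.   0.01 0.04] g 0.133 t 9.95 toolz [ 7.e-04 -6.e-04 -1.e+00]
dr [ 0.004 -0.004  0.005] dpos [ 0.002 -0.001  0.029]
```

Emit:
servo_tool([
  {"dr": [0,0,0],"delta_pos": [0,0,0.02],"hand": 0},
  {"dr": [0,0,0],"delta_pos": [0,0,0.02],"hand": 0},
  {"dr": [0,0,0],"delta_pos": [0,0,0],"hand": 0},
])

```text
time_s: 10.32
eef_pos: [446.9, 343.6, 110.6]
ee_rot: [0.0, 1.0, 0.0, 0.001]
force: [-1.2, 0.5, -3.2]
grip_width: 0.133
```

Run:
```python
from h import *
togo(446.9,343.6,111)
```

```text
pos [446.9 343.6 110.6] F [-1.2  0.5 -3.2] M [0.05 0.03 0.01] g 0.133 t 10.325 toolz [ 1.2e-03 -4.0e-04 -1.0e+00]
dr [ 0.002 -0.007  0.005] dpos [-0.001  0.001 -0.008]
```

Emit:
servo_tool([
  {"dr": [0,0,0],"delta_pos": [0,0,0.02],"hand": 0},
  {"dr": [0,0,0],"delta_pos": [0,0,0],"hand": 0},
])

```text
time_s: 10.58
eef_pos: [447.1, 343.8, 110.4]
ee_rot: [-0.0, 1.0, 0.001, 0.001]
force: [-0.8, -0.4, -2.6]
grip_width: 0.133
```

Run:
```python
from h import *
togo(446.9,343.6,110)
```

```text
pos [447.1 343.8 110.4] F [-0.8 -0.4 -2.6] M [-0.11  0.1   0.04] g 0.133 t 10.575 toolz [ 2.e-03  1.e-04 -1.e+00]
dr [-0.001 -0.012  0.006] dpos [-0.003  0.005  0.008]
```

Emit:
servo_tool([
  {"dr": [0,-0.01,0],"delta_pos": [0,0,0.03],"hand": 0},
  {"dr": [0,0,0],"delta_pos": [0,0,0.02],"hand": 0},
  {"dr": [0,0,0],"delta_pos": [0,0,0],"hand": 0},
])

```text
time_s: 10.95
eef_pos: [447.2, 343.9, 110.4]
ee_rot: [-0.0, 1.0, 0.001, 0.001]
force: [-0.2, -0.6, -2.4]
grip_width: 0.134
```

Run:
```python
from h import *
togo(446.9,343.6,110)
p,d=capture("scene");cv2.imwrite("pics/s7.png",cv2.resize(p[200:400,240:420,::-1],(540,600)))
p,d=capture("wrist");W=fcloud(d); cv2.imwrite("pics/w7.png",p[:,:,::-1])
r=np.hypot(W[...,0]-447.3,W[...,1]-343.2)
q=W[(r>31)&(r<48)&(abs(W[...,2]-88)<6)]
s=np.linalg.lstsq(np.c_[q[:,:2]-[447.3,343.2],np.ones(len(q))],q[:,2],rcond=None)[0]; print("plane",s,len(q))
q=W[(r<60)&(W[...,2]>82)&(W[...,2]<94)]; print(q.min(0),q.max(0))
```

```text
pos [447.2 343.9 110.4] F [-0.2 -0.6 -2.4] M [-0.14  0.11  0.  ] g 0.134 t 10.95 toolz [ 1.6e-03  3.0e-04 -1.0e+00]
dr [-0.001 -0.009  0.008] dpos [-0.006  0.006  0.009]
plane [1.33511155e-03 1.95684006e-03 8.74828302e+01] 12153
[398.86313042 294.21783965  82.0363977 ] [497.4714073  393.08309988  93.98776565]
```

View pics/s7.png

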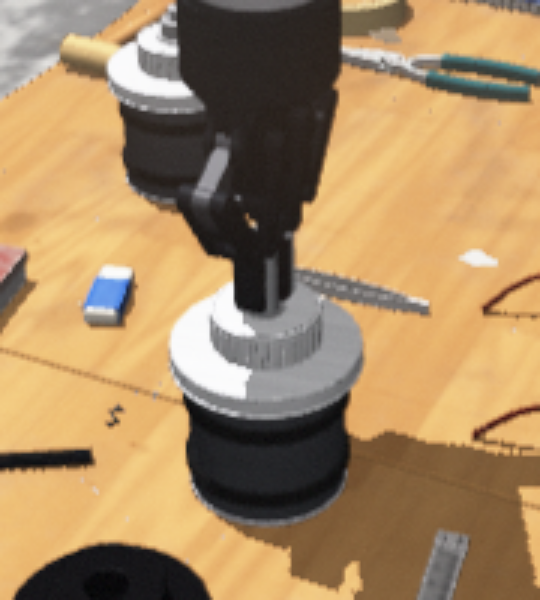

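Emit:
servo_tool([
  {"dr": [0,0,0],"delta_pos": [0,0,0.04],"hand": 0},
  {"dr": [0,0,0],"delta_pos": [0,0,0],"hand": 0},
])

```text
time_s: 11.3
eef_pos: [447.6, 344.1, 110.5]
ee_rot: [-0.0, 1.0, 0.001, 0.002]
force: [-0.2, -0.7, -2.5]
grip_width: 0.138
```

Run:
```python
from h import *
togo(446.9,343.6,110)
```

```text
pos [447.6 344.1 110.5] F [-0.2 -0.7 -2.5] M [-0.06  0.05 -0.03] g 0.138 t 11.3 toolz [ 3.2e-03  7.0e-04 -1.0e+00]
dr [-0.004 -0.018  0.01 ] dpos [-0.014  0.009  0.01 ]
```

Lowering has stopped at 110.5 against a predicted 110.7. The plate is level and 87.5 mm up against a nominal 88, so the lid is home. I'm releasing the stud.

Emit:
servo_tool([
  {"dr": [0,0,0],"delta_pos": [0,0,0],"hand": 0.2},
  {"dr": [0,0,0],"delta_pos": [0,0,0],"hand": 0.35},
  {"dr": [0,0,0],"delta_pos": [0,0,0],"hand": 0.6},
  {"dr": [0,0,0],"delta_pos": [0,0,0],"hand": 1},
  {"dr": [0,0,0],"delta_pos": [0,0,0],"hand": 1},
  {"dr": [0,0,0],"delta_pos": [0,0,0],"hand": 1},
])

```text
time_s: 12.05
eef_pos: [448.0, 344.2, 109.8]
ee_rot: [-0.001, 1.0, 0.001, 0.002]
force: [0.0, -0.7, 0.4]
grip_width: 1.004
```

Run:
```python
from h import *
togo(447.4,343.5,87)
p,d=capture("wrist");W=fcloud(d); cv2.imwrite("pics/w8.png",p[:,:,::-1])
r=np.hypot(W[...,0]-447.3,W[...,1]-343.2)
q=W[(r>31)&(r<48)&(abs(W[...,2]-88)<6)]
s=np.linalg.lstsq(np.c_[q[:,:2]-[447.3,343.2],np.ones(len(q))],q[:,2],rcond=None)[0]; print("plane",s,len(q))
for lo,hi,R in [(84,92,60),(100,112,34),(122,135,12)]:
  q=W[(r<R)&(W[...,2]>lo)&(W[...,2]<hi)]; print(lo,len(q),q.min(0).round(1),q.max(0).round(1),np.median(q,0).round(1),cv2.minEnclosingCircle(q[:,:2].astype(np.float32)))
```

```text
pos [448.  344.2 109.8] F [ 0.  -0.7  0.4] M [-0.02 -0.01 -0.  ] g 1.004 t 12.05 toolz [ 0.0036  0.0011 -1.    ]
dr [-0.006 -0.021  0.008] dpos [-0.014  0.014  0.457]
plane [1.82512376e-03 2.44343418e-04 8.74633135e+01] 13679
84 16368 [399.  294.4  84. ] [498.  393.2  92. ] [467.8 343.8  87.5] ((448.5711975097656, 344.0348205566406), 49.63978576660156)
100 10297 [420.5 315.7 100. ] [477.4 372.1 112. ] [454.3 343.7 107.4] ((448.9840087890625, 344.0281982421875), 28.742969512939453)
122 1129 [441.3 337.9 122. ] [455.9 351.7 131. ] [450.4 344.9 129.1] ((448.5893249511719, 344.5493469238281), 7.421896934509277)
```

View pics/w8.png

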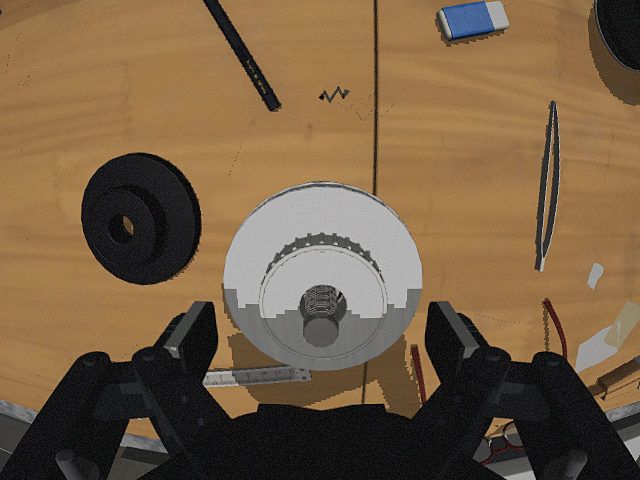

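The stud is released. The plate is level within 0.1°, the stud top is at about 130 mm, and the cap is nested with the stud centred in its hole at (320,320). I'm lowering the open fingers either side of the hub.

Emit:
servo_tool([
  {"dr": [0,-0.02,0],"delta_pos": [0.01,0,0.2],"hand": 1},
  {"dr": [0,0,0],"delta_pos": [0,0,0.2],"hand": 1},
  {"dr": [0,0,0],"delta_pos": [0,0,0.05],"hand": 1},
  {"dr": [0,0,0],"delta_pos": [0,0,0],"hand": 0.9},
])

```text
time_s: 12.6
eef_pos: [448.3, 344.0, 85.1]
ee_rot: [-0.0, 1.0, 0.001, -0.001]
force: [-0.1, -0.4, 0.8]
grip_width: 0.905
```

Run:
```python
from h import *
togo(448.6,344,87)
p,d=capture("wrist"); cv2.imwrite("pics/w9.png",p[:,:,::-1])
```

```text
pos [448.3 344.   85.1] F [-0.1 -0.4  0.8] M [ 0.04  0.03 -0.  ] g 0.905 t 12.6 toolz [-1.2e-03  6.0e-04 -1.0e+00]
dr [-0.004  0.007  0.008] dpos [ 0.006  0.001 -0.038]
```

View pics/w9.png

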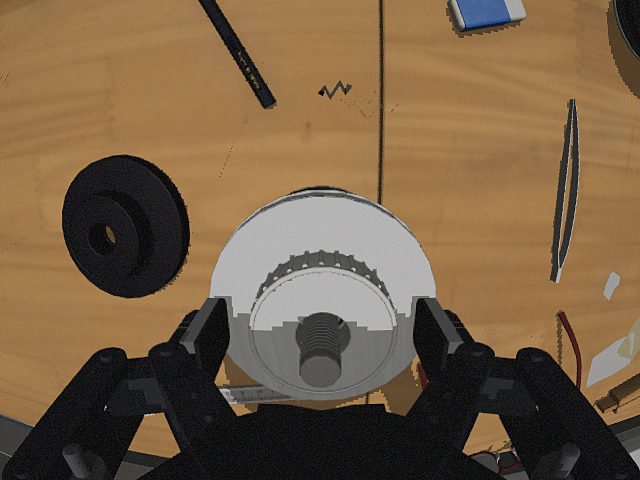

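Emit:
servo_tool([
  {"dr": [0,0,0],"delta_pos": [0.01,0,-0.04],"hand": 0.8},
  {"dr": [0,0,0],"delta_pos": [0,0,0],"hand": 0.72},
  {"dr": [0,0,0],"delta_pos": [0,0,0],"hand": 0.6},
  {"dr": [0,0,0],"delta_pos": [0,0,0],"hand": 0.5},
  {"dr": [0,0,0],"delta_pos": [0,0,0],"hand": 0.5},
], squeeze=35)

```text
time_s: 13.28
eef_pos: [449.3, 344.3, 88.3]
ee_rot: [-0.001, 1.0, 0.001, 0.0]
force: [1.1, 0.4, 0.1]
grip_width: 0.641
```

Run:
```python
from h import *
togo(448.6,344,87)
p,d=capture("wrist"); cv2.imwrite("pics/w10.png",p[:,:,::-1])
```

```text
pos [449.3 344.3  88.3] F [1.1 0.4 0.1] M [-0.08 -0.01  0.  ] g 0.641 t 13.275 toolz [ 6.0e-04  1.4e-03 -1.0e+00]
dr [-0.008 -0.003  0.009] dpos [-0.014  0.005  0.027]
```

View pics/w10.png

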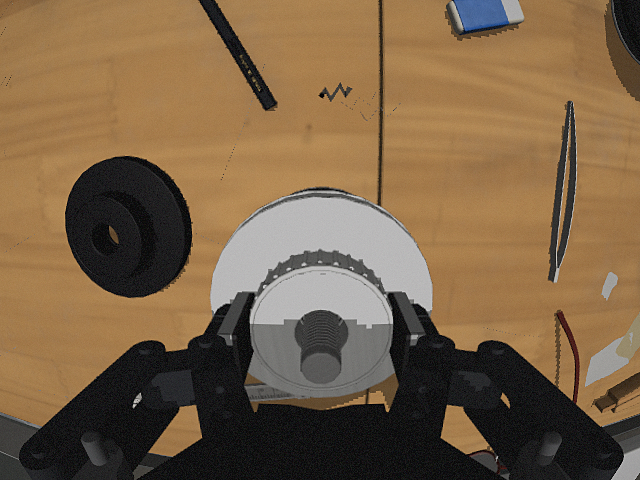

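The pads hold the hub on both sides, around (240,330) and (400,330), with the stud still centred. I'm lifting slowly straight up.

Emit:
servo_tool([
  {"dr": [0,0,0],"delta_pos": [0,0,-0.06],"hand": 0.5},
  {"dr": [0,0,0],"delta_pos": [0,0,-0.1],"hand": 0.5},
  {"dr": [0,0,0],"delta_pos": [0,0,-0.15],"hand": 0.5},
  {"dr": [0,0,0],"delta_pos": [0,0,0],"hand": 0.5},
])

```text
time_s: 13.82
eef_pos: [449.2, 344.2, 104.9]
ee_rot: [-0.001, 1.0, 0.001, 0.0]
force: [-0.4, -0.0, -1.5]
grip_width: 0.64
```

Run:
```python
from h import *
togo(449,344.2,223.3)
p,d=capture("wrist"); cv2.imwrite("pics/w11.png",p[:,:,::-1])
p,d=capture("scene");cv2.imwrite("pics/s11.png",cv2.resize(p[200:400,240:420,::-1],(540,600)))
```

```text
pos [449.2 344.2 104.9] F [-0.4 -0.  -1.5] M [ 0.   -0.03  0.02] g 0.64 t 13.825 toolz [ 3.0e-04  1.3e-03 -1.0e+00]
dr [-0.008 -0.002  0.008] dpos [-3.000e-03 -2.000e-03 -2.368e+00]
```

View pics/w11.png

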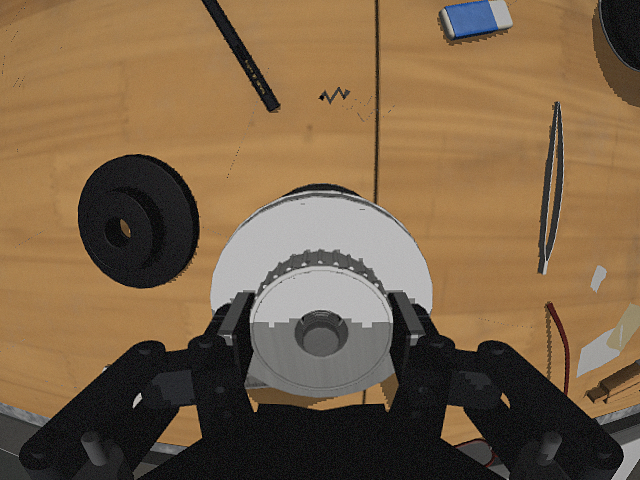

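View pics/s11.png

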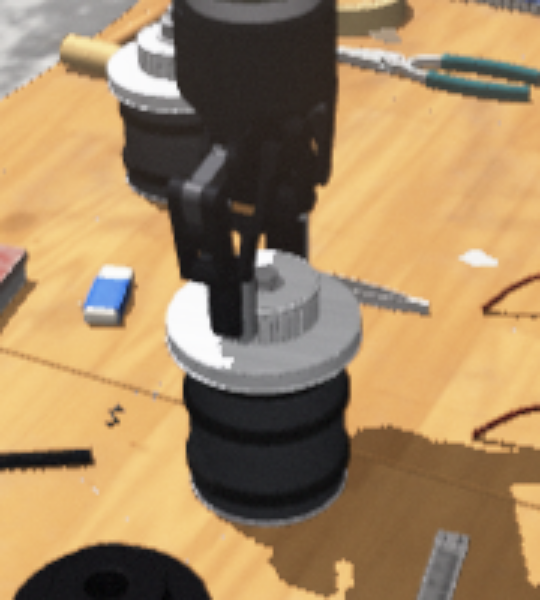

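The cap rises level along the stud, and force z of about -1 N is the cap's weight alone. Continuing.

Emit:
servo_tool([
  {"dr": [0,0,0],"delta_pos": [0,0,-0.15],"hand": 0.5},
  {"dr": [0,0,0],"delta_pos": [0,0,-0.2],"hand": 0.5},
  {"dr": [0,0,0],"delta_pos": [0,0,-0.2],"hand": 0.5},
  {"dr": [0,0,0],"delta_pos": [0,0,-0.2],"hand": 0.5},
  {"dr": [0,0,0],"delta_pos": [0,0,-0.15],"hand": 0.5},
  {"dr": [0,0,0],"delta_pos": [0,0,0],"hand": 0.5},
])

```text
time_s: 14.68
eef_pos: [449.1, 344.1, 152.9]
ee_rot: [-0.001, 1.0, 0.001, 0.0]
force: [-0.1, -0.4, -0.3]
grip_width: 0.637
```

Run:
```python
from h import *
togo(449,344.2,223.3)
```

```text
pos [449.1 344.1 152.9] F [-0.1 -0.4 -0.3] M [-0.02 -0.03 -0.05] g 0.637 t 14.675 toolz [ 2.0e-04  1.2e-03 -1.0e+00]
dr [-0.007 -0.001  0.009] dpos [-1.000e-03 -3.000e-03 -1.407e+00]
```

Emit:
servo_tool([
  {"dr": [0,0,0],"delta_pos": [0,0,-0.2],"hand": 0.5},
  {"dr": [0,0,0],"delta_pos": [0,0,-0.3],"hand": 0.5},
  {"dr": [0,0,0],"delta_pos": [0,0,-0.4],"hand": 0.5},
  {"dr": [0,0,0],"delta_pos": [0,0,-0.3],"hand": 0.5},
  {"dr": [0,0,0],"delta_pos": [0,0,-0.2],"hand": 0.5},
  {"dr": [0,0,0],"delta_pos": [0,0,0],"hand": 0.5},
  {"dr": [0,0,0],"delta_pos": [0,0,0],"hand": 0.5},
])

```text
time_s: 15.55
eef_pos: [448.8, 343.9, 227.1]
ee_rot: [-0.0, 1.0, 0.001, -0.0]
force: [0.1, 0.5, -1.4]
grip_width: 0.641
```

Run:
```python
from h import *
togo(449,344.2,223.3)
for c in ["wrist","scene"]:
    p,d=capture(c);W=fcloud(d) if c=="wrist" else cloud(c,d)
    if c=="scene": cv2.imwrite("pics/s12.png",cv2.resize(p[130:400,230:430,::-1],(444,600)))
    else: cv2.imwrite("pics/w12.png",p[:,:,::-1])
    r=np.hypot(W[...,0]-448.8,W[...,1]-344.2)
    for n,lo,hi,a,b in [("plate",31,48,216,230),("stud",0,10,120,136),("flange",12,40,80,92),("rimzone",0,60,200,216)]:
        q=W[(r>lo)&(r<hi)&(W[...,2]>a)&(W[...,2]<b)]
        if len(q)>20:
            s=np.linalg.lstsq(np.c_[q[:,:2]-[448.8,344.2],np.ones(len(q))],q[:,2],rcond=None)[0]; print(c,n,len(q),"plane",s.round(4),q.min(0).round(1),q.max(0).round(1))
```

```text
pos [448.8 343.9 227.1] F [ 0.1  0.5 -1.4] M [ 0.03 -0.05  0.02] g 0.641 t 15.55 toolz [-7.e-04  8.e-04 -1.e+00]
dr [-0.005  0.004  0.008] dpos [ 0.004 -0.007  0.075]
wrist plate 12317 plane [ 2.000000e-04 -3.000000e-04  2.262113e+02] [400.8 296.2 223.8] [496.8 392.2 228.6]
wrist flange 751 plane [-1.86000e-02  3.20000e-03  8.51698e+01] [473.9 313.3  80.8] [488.8 374.8  87. ]
wrist rimzone 408 plane [-2.30000e-03 -1.50000e-03  2.15176e+02] [473.1 301.  213.2] [498.5 387.2 216. ]
scene plate 746 plane [-4.700000e-03 -2.800000e-03  2.264974e+02] [401.2 298.9 217.1] [495.2 392.2 229.6]
scene stud 80 plane [  0.1747  -0.2915 128.367 ] [439.7 339.2 120. ] [451.8 353.5 130.9]
scene flange 1011 plane [-6.00000e-04 -2.70000e-03  8.48523e+01] [409.  305.   80.9] [487.  384.   88.3]
scene rimzone 101 plane [ 3.00000e-03 -5.20000e-03  2.15269e+02] [396.8 331.5 213.5] [490.  395.4 216. ]
```

View pics/s12.png

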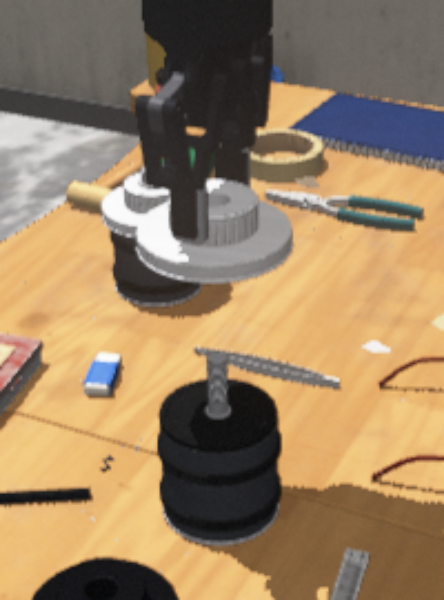

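View pics/w12.png

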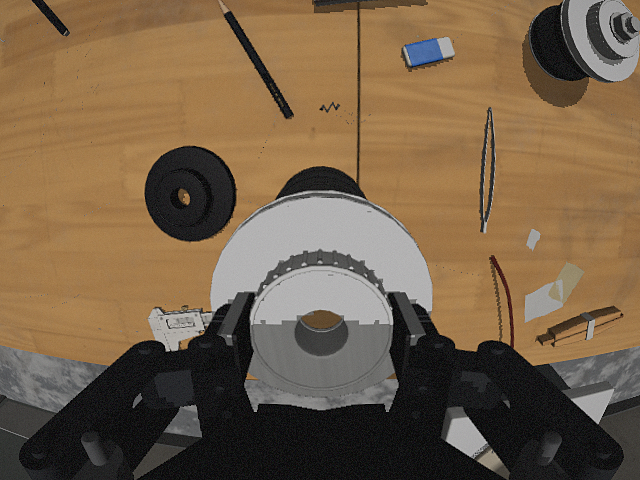

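The inner lid's flange lies level at 85 mm, exactly where it should be. The cap is level and 83 mm clear of the stud, so I'm trimming it down 3 mm and letting it settle.

Emit:
servo_tool([
  {"dr": [0,0,0],"delta_pos": [0,0,0.06],"hand": 0.5},
  {"dr": [0,0,0],"delta_pos": [0,0,0],"hand": 0.5},
  {"dr": [0,0,0],"delta_pos": [0,0,0],"hand": 0.5},
  {"dr": [0,0,0],"delta_pos": [0,0,0],"hand": 0.5},
])

```text
time_s: 16.15
eef_pos: [448.5, 343.8, 222.8]
ee_rot: [-0.0, 1.0, 0.001, -0.001]
force: [0.0, -0.3, -1.8]
grip_width: 0.643
```

Run:
```python
from h import *
togo(449,344.2,223.3)
print(ctrl.sense()["dq"].round(4))
print(ticket.finish_job())
togo(449,344.2,223.3)
```

```text
pos [448.5 343.8 222.8] F [ 0.  -0.3 -1.8] M [-0.    0.    0.02] g 0.643 t 16.15 toolz [-0.0024  0.     -1.    ]
dr [-0.     0.014  0.008] dpos [ 0.009 -0.009 -0.009]
[-0.0002 -0.0002 -0.0014  0.0017  0.      0.0026]
the job is handed in; nothing more can be done
None
the job is handed in; nothing more can be done
```

The barrel is closed, and the job is handed in at 16.2 s. I carried the lid set over by its stud with the cap nested, lowered it until it stopped moving, and released the stud. I then took the cap by its hub and lifted it straight off; the gripper is still holding it over the barrel.

- **Lid seating:** after release the cap's plate measured 87.5 mm up (88 expected), level within about 0.1°. The stud's top was at about 130 mm.
- **After lifting the cap:** the inner lid's flange measured about 85 mm up, which is its home height. The scene camera showed it level within about 0.2°; the wrist camera saw only a sliver and gave about 1°, which I did not trust.
- **Cap at the end:** the last full measurement put it level, centred over the barrel and about 83 mm clear of the stud. I then lowered it 4 mm, so it should be about 79 mm clear. The tool was within 0.15° of vertical, but I took no picture after that last move.
- **Contact force:** when the lid touched down, the force reading stayed at the set's own weight, so I judged it home from the stopped descent and the measured heights. It drifted about 1–1.5 mm sideways in x and under 1 mm in y as it settled and was released.
- **Other objects:** I kept clear of the closed barrel, pliers, tweezers, eraser and black look-alike, and they looked undisturbed in the pictures. I did not re-measure the barrel's own position after seating.

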